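# Crack open the sprung seed canister

## Robot

A 6-joint arm with a two-finger parallel gripper is mounted at the origin on the work surface. World frame = base frame: x ahead of the robot, y to its left, z up, the work surface at z = 0. Lengths are in m, angles in rad, forces in N, time in s.
With the tool pointing down it reaches from about 0.3 to 0.825 m from the base axis. Payload 5.4 kg.
Tool frame: the origin (TCP) lies midway between the tips of the shut fingers; the grasp point (between the pads) lies 19 mm behind it; z points along the fingers, y is the direction in which the jaws open and shut (so a half turn about z gives the same grasp; the last joint's range is limited). The gripper opens to 92 mm and grips with 3 to 60 N. Pads are 20 mm wide; open, the fingers measure 128 mm over their backs; the gripper's body (75 mm by 189 mm) begins 69 mm behind the grasp point.
Start: joints at [1.064, 0.158, 1.597, -0, 1.386, -0.21], TCP at [0.168, 0.55, 0.215] pointing down, gripper open.
Joint ranges: [-2.91, 2.91], [-0.94, 2.29], [0.18, 2.7], [-1.29, 4.43], [0.17, 2.64], [-3, 3]. Speed limits (rad/s): [2.57, 2.57, 3.14, 3.14, 3.14, 3.14].

## Interface

Orientations are given as a 3x3 rotation matrix whose columns are the frame's x, y, z axes.
In Python, from cell import arm gives the robot as it stands.
- The arm moves only by the tool arm_command, never from a script. Its argument "targets" is a list of rows, each an object of numbers: "rx", "ry", "rz": the turn, a rotation vector about the tool's x, y, z in rad; "x", "y", "z": the shift along the tool's x, y, z in m; "jaw": the opening, from 0 (shut) to 1 (fully open). A call has 1 to 10 rows; each row is the pose to reach, as a shift and turn from the pose commanded when the call began, along the tool's axes at that moment; what a row does not reach only later rows make up. A row lasts 1/12 s, in which the tool goes at most 41.7 mm and 7.16 degrees, less where a joint would pass 70% of its speed; a pose out of reach is approached as far as the arm can. A call with a gripper value outside its range is refused whole. The fingers move at their own pace and stop on an object; the grip force is fixed at half the most. Time passes only in rows, so rows that repeat a pose let the fingers close. It gives the time, the measured TCP pose, the force and the opening at its end, in the units of the state.
- arm.read_state(): the state, without advancing time (a new reading comes with each control period).
- arm.snapshot(name): name is "scene" or "top" or "wrist"; returns a dict with "image" (400x640x3 uint8, blue, green, red), "fx", "fy", "cx", "cy" (pixels), "R" (3x3) and "t" (3): a world point X has camera coordinates R X + t. Camera axes: x right, y down, z forward; pixel columns grow to the right and rows downward; lengths in m; the calibration is good to about 2 mm. A picture is of the moment at which its call begins. There is no depth.
- arm.job_done(): hands the job in, once; it reports no verdict.
The state is a dict: "clock": time; "joint_pos": joint angles; "dq": joint speeds; "joint_efforts": joint torques, N m; "ee_pos": TCP position; "tcp_rot": TCP orientation; "force": force on the tool from outside, world axes, zero at the start; "ft_torque": the same for the moment, N m; "grip_width": finger opening in m.
Only numpy, scipy, OpenCV 4.12 (cv2) and the standard library are available. Lean on these libraries where they do the work, as an engineer would, in place of code of your own. Each camera call takes 0.05 s, during which the arm holds its last target. There are 200 camera calls.

## Task

Press down the push button of the blue seed canister with one fingertip and, as the sprung lid pops up, trap it from above with the other finger so that it never flies open. Finish still holding the lid under that finger, about two fingers' breadth ajar at its front edge (between 10 and 40 mm), so that a seed packet can be slipped in. Do not pinch, lift or push the canister about, and leave the other things on the shelf alone.

Things in the scene. Friction and masses are not known exactly. Their poses are not given: they have to be found in the camera images.
- canister: blue plastic flip-top canister, a loose rounded box of about 0.7 kg. 120 mm (its x) by 104 mm (its y) by 135 mm high; origin at the centre of its underside, z up. Its x axis points from the push button (front, at -x) to the lid hinge (rear, x = +56 mm, 138 mm up). The button housing at the front, x = -60 to -33 mm, is 42 mm wide and stands 153 mm high
- button_top (a point): centre of the top of the black push button, a block 18 mm (canister x) by 34 mm (canister y) in the housing's top, at canister x = -47.5 mm. Unpressed it is 161 mm above the canister's underside, 20 mm above the closed lid; fully pressed 155 mm, 14 mm above the closed lid. The point moves with the button
- button (a joint): travel of the push button, straight down, 0 to 0.006 m. It springs back: about 1.2 N starts it, 3.6 N holds it fully down. At about 0.004 m the catch is clear and the lid is free
- lid_front (a point): middle of the front edge of the lid, on its top face, 86 mm from the hinge axis; moves with the lid. The lid is a flat plate 98 mm wide, covering the canister from x = -30 mm (this edge) back to the hinge; closed, its top face is level, 141 mm above the canister's underside (a low panel adds 1 mm)
- lid (a joint): opening angle of the lid about its rear hinge, rad: 0 closed and latched, 1.75 thrown fully back. Its hinge spring flings it fully open in about 0.2 s once the catch is released, unless something stands above it; it then pushes up on that with 0.7 to 2 N. It does not stay ajar by itself. The front edge rises 8.6 mm for each 0.1 rad
- sprayer_head: bystander: red pump sprayer head with collar, T handle and spout with turning knob, 123 mm high; origin at the centre of its collar's underside
- jug: bystander: white plastic jug, 116 mm across and 191 mm high, handle towards its own +x; origin at the centre of its underside
- bracket: bystander: galvanised bucket handle bracket lying flat, a plate 75 x 34 x 4 mm with an upright loop 30 mm high; origin at the centre of its underside
- rake: bystander: steel hand rake lying flat along its own x, 255 mm long, tines 84 mm wide at +x; origin under the middle part of its neck
Mind the look-alikes: they are no part of the job. There is more than one size of the canister; the one meant has the size given above.

How it is judged:
By the outcome, as a careful person would: the job done as asked, in the order asked, and still so for the second after the job is handed in, while the arm keeps its last pose, push and grip.
It also fails if it takes over 27 s, if anything falls off the work surface, if the arm or the gripper's body presses on something with over 40 N, if the wrist force passes 120 N, or if a joint passes its speed limit or range.

## Working session

There is one attempt and no reset: what is moved stays moved. The work goes in short steps, Python scripts to look and compute and a tool call to move; the robot and the scene stay as the last step left them, time stands still between calls to the robot, and variables do not carry over. Pictures are saved under pics/ and viewed, about 8 in all and at most 12, crops included, and the job is handed in when it is done.

Besides the shell and the picture viewer there is one more tool, called after "Call:" as a command line: name --argument value ..., lists and objects as JSON in quotes. arm_command: Moves the arm, as the interface text tells. Its arguments: {"type":"object","properties":{"targets":{"type":"array"}},"required":["targets"]}

```bash
mkdir -p pics; ls; cat > h.py <<'E'
import numpy as np, cv2, json
from cell import arm
def snap(n,f):
    s=arm.snapshot(n); cv2.imwrite('pics/'+f+'.png',s['image'])
    np.savez('pics/'+f+'.npz',**{k:np.array(s[k]) for k in('fx','fy','cx','cy','R','t')}); return s
def load(f): return np.load('pics/'+f+'.npz')
def proj(s,X):
    c=np.asarray(X)@np.array(s['R']).T+np.array(s['t']); return np.c_[s['fx']*c[:,0]/c[:,2]+s['cx'],s['fy']*c[:,1]/c[:,2]+s['cy']]
def onz(s,uv,z):
    R=np.array(s['R']);C=-R.T@np.array(s['t']);d=R.T@np.array([(uv[0]-s['cx'])/s['fx'],(uv[1]-s['cy'])/s['fy'],1]);return C+d*(z-C[2])/d[2]
E
python3 - <<'E'
from h import *
a=snap('scene','s1')
b=snap('top','t1')
st=arm.read_state(); print(st['clock'],st['ee_pos'],np.round(st['tcp_rot'],3),st['grip_width'],st['force'])
for s in(a,b): print(s['fx'],-np.array(s['R']).T@s['t'])
E
```

```text
pics
0.1 [0.16791736 0.54936837 0.21373239] [[-0.956  0.292 -0.001]
 [ 0.292  0.956 -0.001]
 [ 0.    -0.002 -1.   ]] 0.09173298826941295 [ 0.32070882 -0.89420358  0.28888695]
497.77041159507274 [1.03027743 0.50212611 1.1699356 ]
472.6557076704829 [ 0.44390133 -0.00408414  1.37793527]
```

View pics/s1.png

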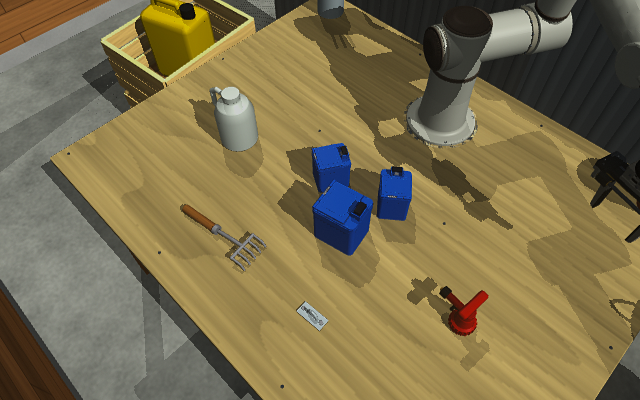

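View pics/t1.png

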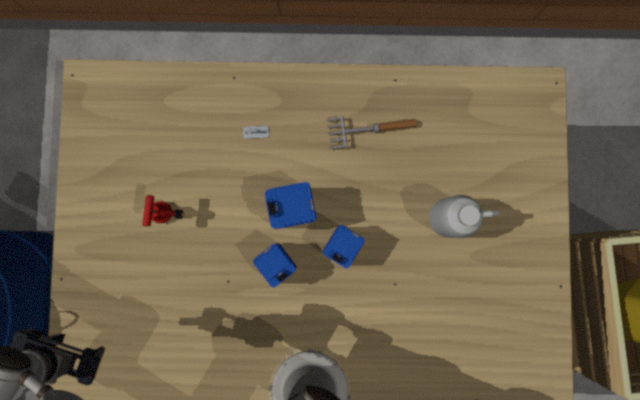

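The scene shows three blue canisters. In the scene view they are at (332,165), (395,193) and (343,217); in the top view at (344,246), (275,265) and (291,205). The one at top (291,205) looks largest. I'll check its size in a close crop.

```bash
python3 - <<'E'
from h import *
a=cv2.imread('pics/s1.png')[130:265,290:425]; b=cv2.imread('pics/t1.png')[170:305,240:375]
cv2.imwrite('pics/c1.png',cv2.resize(np.hstack([b,a]),None,fx=2.95,fy=2.95,interpolation=cv2.INTER_CUBIC))
s=load('t1'); im=cv2.imread('pics/t1.png'); hsv=cv2.cvtColor(im,cv2.COLOR_BGR2HSV)
m=cv2.inRange(hsv,(105,150,60),(130,255,255)); m[:, :200]=0
for c in cv2.findContours(m,0,2)[0]:
    if cv2.contourArea(c)>150:
        r=cv2.minAreaRect(c); print(r, [np.round(onz(s,p,.141),3).tolist() for p in cv2.boxPoints(r)], np.array(r[1])/s['fx']*(1.378-.141))
E
```

```text
((274.4925537109375, 264.3903503417969), (33.777976989746094, 31.034278869628906), 52.43141174316406) [[0.37, 0.156, 0.141], [0.42, 0.093, 0.141], [0.352, 0.038, 0.141], [0.302, 0.101, 0.141]] [0.08840125 0.08122065]
((343.27752685546875, 245.86404418945312), (30.007076263427734, 33.70463180541992), 31.429563522338867) [[0.394, -0.025, 0.141], [0.469, -0.07, 0.141], [0.429, -0.137, 0.141], [0.354, -0.092, 0.141]] [0.07853233 0.0882093 ]
((290.2461853027344, 205.1674041748047), (39.34031677246094, 45.32790756225586), 79.2156982421875) [[0.554, 0.128, 0.141], [0.578, 0.011, 0.141], [0.477, -0.01, 0.141], [0.453, 0.106, 0.141]] [0.1029586  0.11862889]
```

View pics/c1.png

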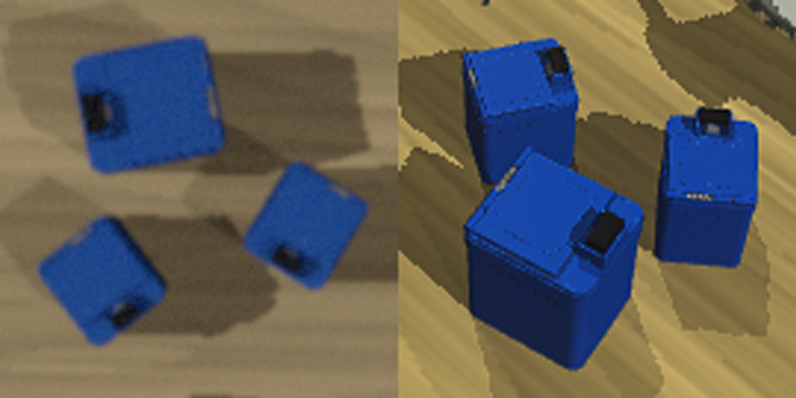

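Only the canister at top (291,205) measures about 119 × 103 mm. The others are about 88 × 80 mm. Its button is on the +y side, at top (273,208) and scene (360,209). Next I'll compute the button position and the approach.

```bash
cat >> h.py <<'E'
def model(s,f,out,c,yaw,crop,k=3):
    u=np.array([np.cos(yaw),np.sin(yaw)]);v=np.array([-u[1],u[0]]);im=cv2.resize(cv2.imread('pics/'+f+'.png'),None,fx=k,fy=k,interpolation=cv2.INTER_CUBIC)
    for x0,x1,w,z,col in((-60,60,104,0,(0,255,0)),(-30,56,98,141,(0,255,255)),(-60,-33,42,153,(255,0,255)),(-56.5,-38.5,34,161,(0,0,255))):
        P=[np.r_[np.array(c)+u*a/1000+v*b/1000,z/1000] for a,b in((x0,-w/2),(x1,-w/2),(x1,w/2),(x0,w/2))]
        cv2.polylines(im,[np.int32(np.round(proj(s,P)*k+k/2-.5))],True,col,1,cv2.LINE_AA)
    x,y,X,Y=[k*q for q in crop]; cv2.imwrite('pics/'+out+'.png',im[y:Y,x:X])
E
python3 - <<'E'
from h import *
t=load('t1');a=load('s1')
print(onz(t,(273,208),.161),onz(a,(360.2,208.6),.161))
c=np.array([.515,.058]);yaw=-1.37
for i in range(1):
    model(t,'t1','m1',c,yaw,(250,170,340,250),4); model(a,'s1','m2',c,yaw,(300,170,390,260),4)
A=cv2.imread('pics/m1.png');B=cv2.imread('pics/m2.png');cv2.imwrite('pics/m.png',np.hstack([A,B[:320]]))
u=np.array([np.cos(yaw),np.sin(yaw)])
st=arm.read_state();R=np.array(st['tcp_rot']);tgt=np.r_[c-u*.022,.26]
print(tgt,R.T@(tgt-st['ee_pos']), np.degrees(np.arctan2(-u[1],-u[0])-np.arctan2(R[1,1],R[0,1])))
E
```

```text
[0.50662082 0.10205959 0.161     ] [0.51018744 0.10878702 0.161     ]
[0.51061211 0.07955798 0.26      ] [-0.46508044 -0.34914018 -0.045864  ] 28.50754791137337
```

View pics/m.png

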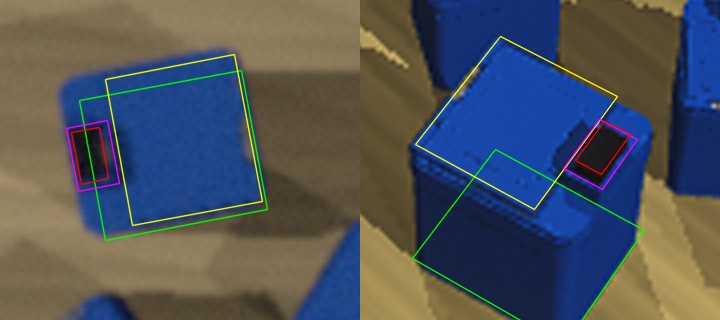

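Call:
arm_command --targets '[{"x": -0.466, "y": -0.346, "z": -0.046, "rz": -0.4974, "jaw": 0.39}, {"x": -0.466, "y": -0.346, "z": -0.046, "rz": -0.4974, "jaw": 0.39}, {"x": -0.466, "y": -0.346, "z": -0.046, "rz": -0.4974, "jaw": 0.39}, {"x": -0.466, "y": -0.346, "z": -0.046, "rz": -0.4974, "jaw": 0.39}, {"x": -0.466, "y": -0.346, "z": -0.046, "rz": -0.4974, "jaw": 0.39}, {"x": -0.466, "y": -0.346, "z": -0.046, "rz": -0.4974, "jaw": 0.39}, {"x": -0.466, "y": -0.346, "z": -0.046, "rz": -0.4974, "jaw": 0.39}, {"x": -0.466, "y": -0.346, "z": -0.046, "rz": -0.4974, "jaw": 0.39}, {"x": -0.466, "y": -0.346, "z": -0.046, "rz": -0.4974, "jaw": 0.39}, {"x": -0.466, "y": -0.346, "z": -0.046, "rz": -0.4974, "jaw": 0.39}]'

```text
schema error: expected keys rx, ry, rz, x, y, z, jaw
```

Call:
arm_command --targets '[{"rx": 0, "ry": 0, "x": -0.466, "y": -0.346, "z": -0.046, "rz": -0.4974, "jaw": 0.39}, {"rx": 0, "ry": 0, "x": -0.466, "y": -0.346, "z": -0.046, "rz": -0.4974, "jaw": 0.39}, {"rx": 0, "ry": 0, "x": -0.466, "y": -0.346, "z": -0.046, "rz": -0.4974, "jaw": 0.39}, {"rx": 0, "ry": 0, "x": -0.466, "y": -0.346, "z": -0.046, "rz": -0.4974, "jaw": 0.39}, {"rx": 0, "ry": 0, "x": -0.466, "y": -0.346, "z": -0.046, "rz": -0.4974, "jaw": 0.39}, {"rx": 0, "ry": 0, "x": -0.466, "y": -0.346, "z": -0.046, "rz": -0.4974, "jaw": 0.39}, {"rx": 0, "ry": 0, "x": -0.466, "y": -0.346, "z": -0.046, "rz": -0.4974, "jaw": 0.39}, {"rx": 0, "ry": 0, "x": -0.466, "y": -0.346, "z": -0.046, "rz": -0.4974, "jaw": 0.39}, {"rx": 0, "ry": 0, "x": -0.466, "y": -0.346, "z": -0.046, "rz": -0.4974, "jaw": 0.39}, {"rx": 0, "ry": 0, "x": -0.466, "y": -0.346, "z": -0.046, "rz": -0.4974, "jaw": 0.39}]'

```text
clock: 0.93
ee_pos: [0.4066, 0.2256, 0.2464]
tcp_rot: [[-0.98, -0.199, -0.0], [-0.199, 0.98, 0.0], [0.0, 0.0, -1.0]]
force: [0.1, 0.5, 0.5]
grip_width: 0.0359
```

```bash
cat >> h.py <<'E'
def rel(c,yaw,off,z):
    u=np.array([np.cos(yaw),np.sin(yaw)]);st=arm.read_state();R=np.array(st['tcp_rot']);tgt=np.r_[np.array(c)+u*off,z]
    print(st['clock'],np.round(st['ee_pos'],4),'w',st['grip_width'],'F',np.round(st['force'],2),'tcpz',np.round(R[:,2],3))
    print('shift',np.round(R.T@(tgt-st['ee_pos']),4),'rz',-(np.arctan2(-u[1],-u[0])-np.arctan2(R[1,1],R[0,1])))
E
python3 -c "
from h import *
rel([.517,.061],-1.37,-.022,.26)"
```

```text
0.9333 [0.4066 0.2256 0.2464] w 0.0358533676166971 F [0.08 0.45 0.51] tcpz [-0.  0. -1.]
shift [-0.0753 -0.1613 -0.0137] rz -0.00013177687478083122
```

Call:
arm_command --targets '[{"rx": 0, "ry": 0, "x": -0.075, "y": -0.161, "z": -0.014, "rz": 0, "jaw": 0.39}, {"rx": 0, "ry": 0, "x": -0.075, "y": -0.161, "z": -0.014, "rz": 0, "jaw": 0.39}, {"rx": 0, "ry": 0, "x": -0.075, "y": -0.161, "z": -0.014, "rz": 0, "jaw": 0.39}, {"rx": 0, "ry": 0, "x": -0.075, "y": -0.161, "z": -0.014, "rz": 0, "jaw": 0.39}, {"rx": 0, "ry": 0, "x": -0.075, "y": -0.161, "z": -0.014, "rz": 0, "jaw": 0.39}, {"rx": 0, "ry": 0, "x": -0.075, "y": -0.161, "z": -0.014, "rz": 0, "jaw": 0.39}, {"rx": 0, "ry": 0, "x": -0.075, "y": -0.161, "z": -0.014, "rz": 0, "jaw": 0.39}]'

```text
clock: 1.52
ee_pos: [0.5112, 0.0849, 0.2598]
tcp_rot: [[-0.98, -0.198, -0.002], [-0.198, 0.98, 0.001], [0.001, 0.001, -1.0]]
force: [-0.6, 1.1, -0.2]
grip_width: 0.0362
```

```bash
python3 -c "
from h import *
rel([.517,.061],-1.37,-.022,.26)
w=snap('wrist','w1');model(w,'w1','mw1',[.517,.061],-1.37,(0,0,640,400),1)
print(proj(w,[[*arm.read_state()['ee_pos']]]), -w['R'].T@w['t'])"
```

```text
1.5167 [0.5112 0.0849 0.2598] w 0.036191852741651875 F [-0.58  1.13 -0.18] tcpz [-0.002  0.001 -1.   ]
shift [-0.0009 -0.0026 -0.0002] rz -0.0012182604324069146
[[323.00885675 241.4641421 ]] [0.43568839 0.06927891 0.43119533]
```

View pics/mw1.png

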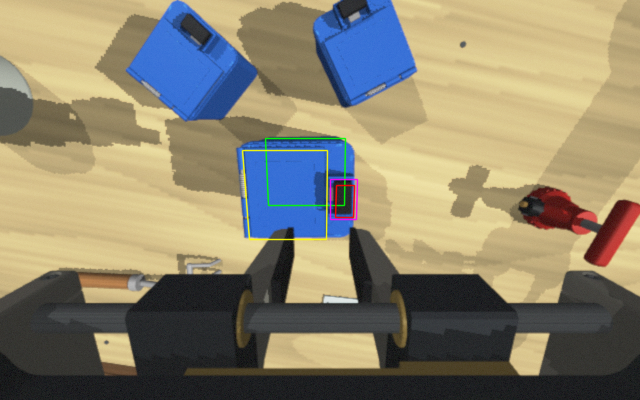

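The wrist view shows the target canister centred at (296,187) with its button at about (342,198). The finger tips are at (290,230) and (352,230), and the model outline is a few px off. I'll zoom in to correct it.

```bash
python3 -c "
from h import *
w=load('w1')
for i,c in enumerate(([.517,.061],[.514,.0625])): model(w,'w1','q%d'%i,c,-1.37,(230,125,365,250),3)
cv2.imwrite('pics/q.png',np.hstack([cv2.resize(cv2.imread('pics/w1.png')[125:250,230:365],None,fx=3,fy=3),cv2.imread('pics/q1.png')]))
p=np.array([.517,.061,.161]);print(proj(w,[p,p+[.01,0,0],p+[0,.01,0]]))"
```

```text
[[296.84555278 201.40468542]
 [295.10470212 210.77405799]
 [306.71723366 203.30913193]]
```

View pics/q.png

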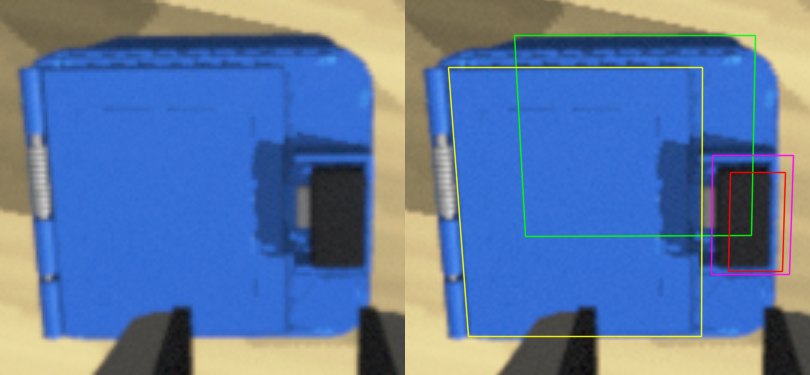

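```bash
python3 -c "
from h import *
rel([.513,.0585],-1.37,-.022,.172)"
```

```text
1.5667 [0.5108 0.0857 0.2599] w 0.03571956853581144 F [-0.75  0.83 -0.05] tcpz [-0.001  0.001 -1.   ]
shift [ 0.0032 -0.0052  0.0879] rz 0.0003375014036086643
```

Call:
arm_command --targets '[{"rx": 0, "ry": 0, "x": 0.003, "y": -0.005, "z": 0.03, "rz": 0, "jaw": 0.39}, {"rx": 0, "ry": 0, "x": 0.003, "y": -0.005, "z": 0.06, "rz": 0, "jaw": 0.39}, {"rx": 0, "ry": 0, "x": 0.003, "y": -0.005, "z": 0.08, "rz": 0, "jaw": 0.39}, {"rx": 0, "ry": 0, "x": 0.003, "y": -0.005, "z": 0.088, "rz": 0, "jaw": 0.39}, {"rx": 0, "ry": 0, "x": 0.003, "y": -0.005, "z": 0.088, "rz": 0, "jaw": 0.39}, {"rx": 0, "ry": 0, "x": 0.003, "y": -0.005, "z": 0.088, "rz": 0, "jaw": 0.39}]'

```text
clock: 2.07
ee_pos: [0.5096, 0.0802, 0.1731]
tcp_rot: [[-0.98, -0.201, 0.0], [-0.201, 0.98, 0.0], [-0.001, 0.0, -1.0]]
force: [-0.2, 0.1, 0.4]
grip_width: 0.0355
```

```bash
python3 -c "
from h import *
w=snap('wrist','w2');a=snap('scene','s2')
rel([.513,.0585],-1.37,-.022,.172)
A=cv2.resize(cv2.imread('pics/w2.png')[130:310,200:440],None,fx=2.2,fy=2.2);B=cv2.resize(cv2.imread('pics/s2.png')[110:260,280:400],None,fx=2.64,fy=2.64,interpolation=cv2.INTER_CUBIC)
cv2.imwrite('pics/v2.png',np.hstack([A,B[:A.shape[0],:270]]))"
```

```text
2.1667 [0.5108 0.0797 0.1744] w 0.03598552650384707 F [-0.42  0.26 -0.13] tcpz [ 0.003 -0.    -1.   ]
shift [0.002  0.0008 0.0024] rz 0.0007160571246376257
```

View pics/v2.png

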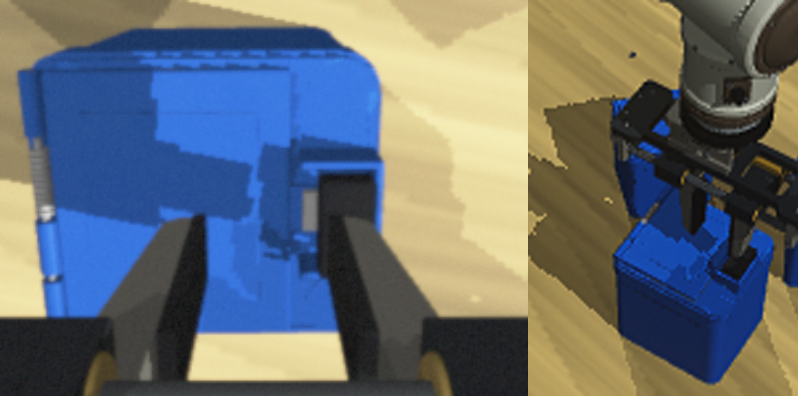

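The view puts the right fingertip at (355,245) over the button at (347,232). The left tip is over the lid, with its inner face about 26 mm behind the lid's front edge. I'll nudge tool x by 3 mm and y by −1 mm while descending to contact height.

Call:
arm_command --targets '[{"rx": 0, "ry": 0, "x": 0.003, "y": -0.001, "z": 0.002, "rz": 0, "jaw": 0.39}, {"rx": 0, "ry": 0, "x": 0.003, "y": -0.001, "z": 0.006, "rz": 0, "jaw": 0.39}, {"rx": 0, "ry": 0, "x": 0.003, "y": -0.001, "z": 0.01, "rz": 0, "jaw": 0.39}, {"rx": 0, "ry": 0, "x": 0.003, "y": -0.001, "z": 0.012, "rz": 0, "jaw": 0.39}, {"rx": 0, "ry": 0, "x": 0.003, "y": -0.001, "z": 0.012, "rz": 0, "jaw": 0.39}, {"rx": 0, "ry": 0, "x": 0.003, "y": -0.001, "z": 0.012, "rz": 0, "jaw": 0.39}]'

```text
clock: 2.67
ee_pos: [0.507, 0.0775, 0.1605]
tcp_rot: [[-0.98, -0.199, -0.0], [-0.199, 0.98, -0.0], [0.0, -0.0, -1.0]]
force: [0.3, 0.7, 0.9]
grip_width: 0.0355
```

Call:
arm_command --targets '[{"rx": 0, "ry": 0, "x": 0, "y": 0, "z": 0.001, "rz": 0, "jaw": 0.39}, {"rx": 0, "ry": 0, "x": 0, "y": 0, "z": 0.002, "rz": 0, "jaw": 0.39}, {"rx": 0, "ry": 0, "x": 0, "y": 0, "z": 0.002, "rz": 0, "jaw": 0.39}, {"rx": 0, "ry": 0, "x": 0, "y": 0, "z": 0.002, "rz": 0, "jaw": 0.39}]'

```text
clock: 3.0
ee_pos: [0.507, 0.0776, 0.1585]
tcp_rot: [[-0.98, -0.199, 0.0], [-0.199, 0.98, -0.0], [0.0, -0.0, -1.0]]
force: [-0.4, -0.4, 2.3]
grip_width: 0.0359
```

```bash
python3 -c "
from h import *
for i in range(4):
  a=snap('scene','s3');w=snap('wrist','w3');rel([.513,.0585],-1.37,-.022,.156)"
```

```text
3.1 [0.5071 0.0776 0.1585] w 0.0357067010728182 F [-0.18 -0.5   2.61] tcpz [ 0. -0. -1.]
shift [-0.002   0.0022  0.0025] rz -0.00015300694014230842
3.2 [0.507  0.0776 0.1585] w 0.03584661789336016 F [-0.19 -1.06  1.75] tcpz [ 0. -0. -1.]
shift [-0.002   0.0021  0.0025] rz -0.00022060270013035677
3.3 [0.5071 0.0775 0.1585] w 0.03574353583760093 F [ 0.33 -0.45  3.22] tcpz [ 0. -0. -1.]
shift [-0.002   0.0022  0.0025] rz -0.00022294722510185494
3.4 [0.507  0.0776 0.1585] w 0.03588301721160657 F [-0.78 -1.05  2.52] tcpz [ 0. -0. -1.]
shift [-0.002   0.0021  0.0025] rz -0.00015271296209107277
```

Contact confirmed: about 2.4 N with the button roughly 2.5 mm down. Pressing on about 2.7 mm.

Call:
arm_command --targets '[{"rx": 0, "ry": 0, "x": 0, "y": 0, "z": 0.001, "rz": 0, "jaw": 0.39}, {"rx": 0, "ry": 0, "x": 0, "y": 0, "z": 0.002, "rz": 0, "jaw": 0.39}, {"rx": 0, "ry": 0, "x": 0, "y": 0, "z": 0.0027, "rz": 0, "jaw": 0.39}, {"rx": 0, "ry": 0, "x": 0, "y": 0, "z": 0.0027, "rz": 0, "jaw": 0.39}, {"rx": 0, "ry": 0, "x": 0, "y": 0, "z": 0.0027, "rz": 0, "jaw": 0.39}, {"rx": 0, "ry": 0, "x": 0, "y": 0, "z": 0.0027, "rz": 0, "jaw": 0.39}]'

```text
clock: 3.9
ee_pos: [0.5071, 0.0776, 0.1559]
tcp_rot: [[-0.98, -0.199, 0.0], [-0.199, 0.98, -0.0], [-0.0, -0.0, -1.0]]
force: [-1.1, -0.3, 4.8]
grip_width: 0.0361
```

```bash
python3 -c "
from h import *
for i in range(3):
  a=snap('scene','s4');w=snap('wrist','w4');rel([.513,.0585],-1.37,-.022,.156)
A=cv2.resize(cv2.imread('pics/w4.png')[130:310,200:440],None,fx=2.2,fy=2.2);B=cv2.resize(cv2.imread('pics/s4.png')[160:260,300:390],None,fx=4,fy=4,interpolation=cv2.INTER_CUBIC)
cv2.imwrite('pics/v4.png',np.hstack([A,B[:A.shape[0],:270]]))"
```

```text
4.0 [0.5071 0.0776 0.1558] w 0.03569638009689111 F [-1.11 -0.51  3.74] tcpz [ 0. -0. -1.]
shift [-0.002   0.0021 -0.0002] rz -0.00011927644912979041
4.1 [0.5071 0.0776 0.1558] w 0.03617681226506269 F [-1.34 -0.83  2.87] tcpz [ 0. -0. -1.]
shift [-0.002   0.0021 -0.0002] rz -0.00016102448325239216
4.2 [0.5071 0.0776 0.1558] w 0.035508861652484444 F [-1.4  -1.19  4.65] tcpz [ 0. -0. -1.]
shift [-0.002   0.0021 -0.0002] rz -0.00019573568180053513
```

View pics/v4.png

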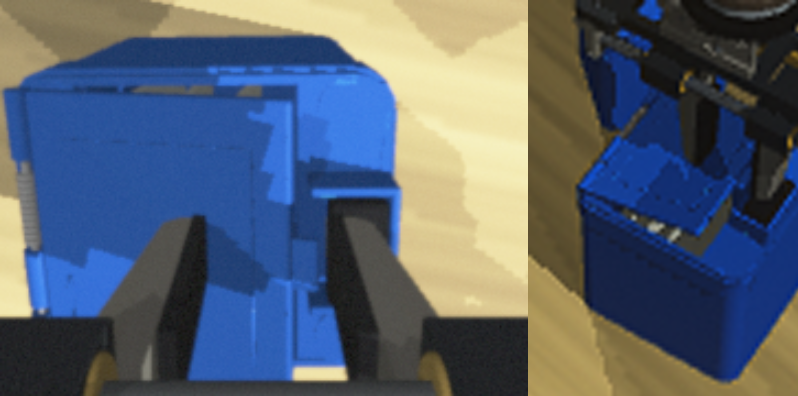

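The lid has popped and sits ajar under the left finger; the scene crop shows the interior under its edge, from (620,205) to (700,235). The right finger is holding the button down. I'll check the ajar amount from the lid's front corners, at scene px of about (351,204) and (344,218).

```bash
python3 -c "
from h import *
s=load('s4');c=np.array([.513,.0605]);u=np.array([np.cos(-1.37),np.sin(-1.37)]);v=np.array([-u[1],u[0]])
for th in(0,.12,.23,.35,.46):
  P=[np.r_[c+u*(.056-.086*np.cos(th)-.003*np.sin(th))+v*b,.138+.086*np.sin(th)+.003*np.cos(th)] for b in(-.049,.049)]
  print(th,round(86*np.sin(th),1),np.round(proj(s,P),1).tolist())
rel(c,-1.37,-.022,.156)"
```

```text
0 0.0 [[365.0, 193.9], [344.4, 222.0]]
0.12 10.3 [[365.2, 191.5], [344.4, 219.7]]
0.23 19.6 [[365.0, 189.1], [344.1, 217.4]]
0.35 29.5 [[364.4, 186.4], [343.2, 214.8]]
0.46 38.2 [[363.4, 183.7], [342.1, 212.2]]
4.2 [0.5071 0.0776 0.1558] w 0.035508861652484444 F [-1.4  -1.19  4.65] tcpz [ 0. -0. -1.]
shift [-0.0024  0.0041 -0.0002] rz -0.00019573568180053513
```

The near corner at (344,218) fits a lid ajar by about 18–20 mm, which agrees with the finger geometry. Handing in.

```bash
python3 -c "
from h import *
print(arm.job_done())"
```

```text
the job is handed in; nothing more can be done
None
```

I pressed the button of the 120 × 104 mm blue canister with one fingertip. The lid popped up against the other finger, and I handed the job in with that finger still holding it and the button still down.

**Last checks**
- **Force:** the upward force on the tool was steady at about 3–5 N, with the TCP at z = 0.156 m.
- **Lid opening:** the near front corner at scene pixel (344,218) fits an opening of about 18–20 mm. The finger geometry gives about 20 mm.
- **Time:** the robot clock stood at 4.2 s when I handed in.

**What disagreed or wasn't checked**
- My estimate of the far front corner's pixel, (351,204), did not match the model. A finger partly hides that corner, so I relied on the near one.
- The camera estimates of the canister's position differed by 3–5 mm, so I set the fingers by the close wrist view instead.
- I made no separate before-and-after measurement of the canister's position or of the other things on the shelf.

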